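# Fill the empty cell of the bush crate

### The job

The low blue three-cell crate has one empty cell. Pick up the loose tall aluminium bush of the same kind as the two already in the crate (not the flat wide bush or the plain ring) and set it upright, without dropping it, on the floor of the empty cell; leave the other two bushes standing in theirs.

Things in the scene. Friction and masses are not known exactly. Their poses are not given: they have to be found in the camera images.
- bush: The bush to put away: aluminium bush on its flange (48 mm dia, 6 mm thick); grasp its round body, 34 mm dia, top at 28 mm; about 0.05 kg. Origin: centre of underside, z up its axis. Stands on the table left of the crate, nothing within 55 mm of its axis. Decoys near it: a flat bush (58 mm flange, 16 mm high) and a thick ring (64 mm dia, 20 mm high).
- crate: Low open blue crate, fixed, 84 (x) x 202 (y) x 16 mm high; floor, walls and two dividers 4 mm thick. Three cells in a row along its y, each 76 (x) x 62 (y) mm inside, centred at y = -66, 0, +66 mm, x = 0. Origin: centre of underside, z up. Turned up to 0.25 rad. Two cells, not always the same, hold a bush each.
- filler_1: A bush already in the crate: aluminium bush on its flange (48 mm dia, 6 mm thick); grasp its round body, 34 mm dia, top at 28 mm; about 0.05 kg. Origin: centre of underside, z up its axis. On the floor of a cell, within 5 mm of its centre.
- filler_2: The other bush already in the crate: aluminium bush on its flange (48 mm dia, 6 mm thick); grasp its round body, 34 mm dia, top at 28 mm; about 0.05 kg. Origin: centre of underside, z up its axis. On the floor of a cell, within 5 mm of its centre.
Things that resemble listed ones, but are neither listed nor needed, are in the scene too. What is shaped like the filler_2 but green is not meant.

How it is judged:
By the outcome, as a careful person would: the job done as asked, in the order asked, and still so for the second after the job is handed in, with the robot touching nothing.
It also fails if it takes over 32 s, if anything falls off the work surface, if the arm or the gripper's body presses on something with over 40 N, if the wrist force passes 120 N, or if a joint passes its speed limit or range.

### The arm

A 6-joint arm with a two-finger parallel gripper is mounted at the origin on a cart in front of the work surface, level with it; the furniture and walls round the work are solid. World frame = base frame: x ahead of the robot, y to its left, z up, the work surface at z = 0. Lengths are in m, angles in degrees, forces in N, time in s.
With the tool pointing down it reaches from about 0.325 to 0.85 m from the base axis. Payload 15.5 kg.
Tool frame: the origin (TCP) lies midway between the tips of the shut fingers; the grasp point (between the pads) lies 19 mm behind it; y points along the fingers, x is the direction in which the jaws open and shut, and the axes are right-handed (so a half turn about y gives the same grasp; the last joint's range is limited). The gripper opens to 91 mm and grips with 3 to 60 N. Pads are 32 mm wide; open, the fingers measure 118 mm over their backs; the gripper's body (76 mm by 178 mm) begins 60 mm behind the grasp point.
Start: joints at [61.793, 28.281, 77.091, -0, 74.628, -5.472], TCP at [0.242, 0.576, 0.214] pointing down, gripper open.
Joint ranges: [-166.48, 166.48], [-47.26, 123.95], [12.59, 153.08], [-70.14, 250.14], [6.76, 159.57], [-176.63, 176.63]. Speed limits (degrees/s): [108.29, 108.29, 147.25, 172.46, 172.46, 172.46].

### API

Orientations are given as a 3x3 rotation matrix whose columns are the frame's x, y, z axes.
In Python, from bench import ctrl gives the robot as it stands. The module is installed in compiled form; this text tells all that it offers. Calls block until the motion is done:
- ctrl.goto(position, orientation): joint-space move of the TCP to a pose.
- ctrl.move_l(position, vel=0.15, ori=None, contact_N=None): straight line of the TCP; ori=None keeps the orientation; vel is the mean speed in m/s. With contact_N (N) it stops when the force on the tool has changed by that much, and returns True; else False.
- ctrl.movej(angles): joint-space move.
- ctrl.command_gripper(opening): opening from 0.0 (shut) to 1.0 (fully open); the grip force is fixed at half the most; returns when the fingers have stopped.
- ctrl.sleep(seconds).
- ctrl.ik(position, orientation): joint angles nearest the present ones, or None.
- ctrl.read_camera(name): name is "scene" or "top" or "wrist"; returns the picture (384x512x3 uint8, blue, green, red); there is no depth.
- ctrl.camera_params(name): a dict with "fx", "fy", "cx", "cy" (pixels), "pose" (4x4, takes a point from camera to world coordinates); the wrist camera has in their place "T_tool_cam" (4x4, takes a point from camera to tool coordinates, whose origin is the TCP and whose axes are the tool frame's). Camera axes: x right, y up, looking along -z (the intrinsics and any distortion apply to the point x, -y, -z); pixel columns grow to the right and rows downward; lengths in m; the calibration is good to about 2 mm. A picture is of the moment at which its call begins: read the wrist's pose just before it. camera_params takes no time and is no camera call.
A pose or a line that the arm cannot do raises ctrl.MotionError and nothing moves.
- ctrl.sign_off(): hands the job in, once; it reports no verdict.
Readings, each from a call of its own:
- ctrl.current_t(): time.
- ctrl.current_q(): joint angles.
- ctrl.current_dq(): joint speeds.
- ctrl.current_effort(): joint torques, N m.
- ctrl.current_tool_pos(): TCP position.
- ctrl.current_eef_rot(): TCP orientation.
- ctrl.current_contact_force(): force on the tool from outside, world axes, zero at the start.
- ctrl.current_wrist_torque(): the same for the moment, N m.
- ctrl.current_grip_width(): opening from 0.0 (shut) to 1.0 (fully open).
Only numpy, scipy, OpenCV 4.12 (cv2) and the standard library are available. Lean on these libraries where they do the work, as an engineer would, in place of code of your own. Each camera call takes 0.05 s, during which the arm holds its last target. There are 200 camera calls.

## Working session

There is one attempt and no reset: what is moved stays moved. The work goes in short steps, each a Python script; the robot and the scene stay as the last script left them, time stands still between calls to the robot, and variables do not carry over. Pictures are saved under pics/ and viewed, about 8 in all and at most 12, crops included, and the job is handed in when it is done.

```bash
mkdir -p pics; cat > h.py <<'E'
import numpy as np, cv2
from bench import ctrl
def ray(name,u,v,z,K=None,T=None):
    p=ctrl.camera_params(name)
    T=np.array(p["pose"]) if T is None else T
    d=T[:3,:3]@np.array([(u-p["cx"])/p["fx"],-(v-p["cy"])/p["fy"],-1]); o=T[:3,3]
    return o+d*(z-o[2])/d[2]
def proj(name,P,T=None):
    p=ctrl.camera_params(name); T=np.array(p["pose"]) if T is None else T
    c=T[:3,:3].T@(np.array(P)-T[:3,3]); return p["cx"]+p["fx"]*c[0]/-c[2],p["cy"]+p["fy"]*c[1]/c[2]
def wristT():
    T=np.eye(4);T[:3,:3]=ctrl.current_eef_rot();T[:3,3]=ctrl.current_tool_pos()
    return T@np.array(ctrl.camera_params("wrist")["T_tool_cam"])
E
python3 - <<'E'
from h import *
for n in("top","scene"):
    cv2.imwrite(f"pics/{n}.png",ctrl.read_camera(n)); print({k:(v if np.ndim(v)==0 else np.round(v,3)) for k,v in ctrl.camera_params(n).items()})
print(ctrl.camera_params("wrist"),ctrl.current_eef_rot(),ctrl.current_t())
E
```

```text
{'fx': 377.0932133325737, 'fy': 377.0932133325737, 'cx': 256.29802306598486, 'cy': 188.73313871036817, 'pose': array([[-0.012,  0.974, -0.225,  0.358],
       [-1.   , -0.012,  0.003,  0.038],
       [ 0.   ,  0.225,  0.974,  0.98 ],
       [ 0.   ,  0.   ,  0.   ,  1.   ]])}
{'fx': 400.9690630114158, 'fy': 400.9690630114158, 'cx': 256.8816075030471, 'cy': 190.01310255174167, 'pose': array([[ 0.875,  0.211, -0.436,  0.158],
       [-0.484,  0.413, -0.772, -0.653],
       [ 0.017,  0.886,  0.463,  0.434],
       [ 0.   ,  0.   ,  0.   ,  1.   ]])}
{'fx': 332.00231724300227, 'fy': 332.00231724300227, 'cx': 253.1641730065891, 'cy': 189.55006935654234, 'T_tool_cam': array([[ 9.99999660e-01, -6.97879145e-05, -8.21675665e-04,
         8.32927652e-04],
       [-7.74652809e-04,  2.62121372e-01, -9.65034604e-01,
        -1.71771052e-01],
       [ 2.82726505e-04,  9.65034912e-01,  2.62121229e-01,
         7.49834511e-02],
       [ 0.00000000e+00,  0.00000000e+00,  0.00000000e+00,
         1.00000000e+00]])} [[ 3.86481509e-01 -5.04425684e-04 -9.22297017e-01]
 [ 9.22296478e-01 -1.00100208e-03  3.86481831e-01]
 [-1.11817259e-03 -9.99999372e-01  7.83612381e-05]] 0.1
```

View pics/top.png

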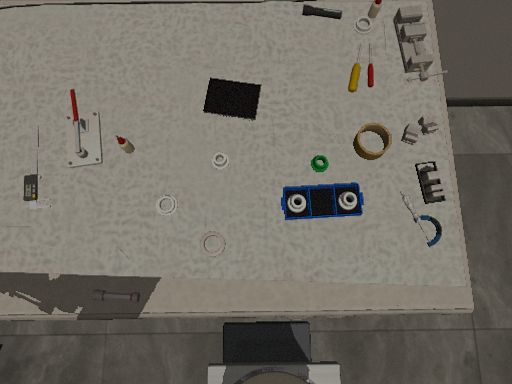

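View pics/scene.png

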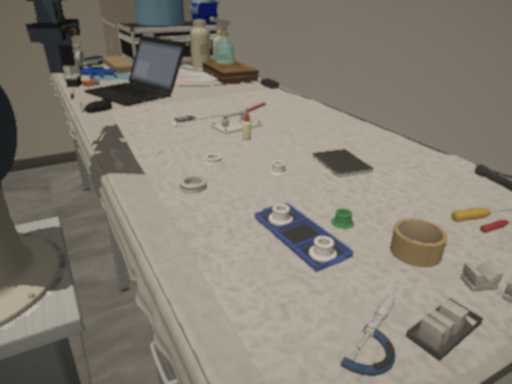

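The empty cell is the middle one (top view, 322,201). Candidates in the top view are (220,160), (167,205) and (213,244). In the scene view they are (278,168), (213,157) and (193,184). The green one is excluded. I'll enlarge these to confirm which is the bush.

```bash
python3 - <<'E'
from h import *
t=cv2.imread("pics/top.png");s=cv2.imread("pics/scene.png")
a=cv2.resize(t[140:265,145:270],(500,500),interpolation=cv2.INTER_CUBIC)
b=cv2.resize(s[145:195,175:300],(500,200),interpolation=cv2.INTER_CUBIC)
c=cv2.resize(t[175:225,275:370],(760,400),interpolation=cv2.INTER_CUBIC)[:, :]
b2=np.zeros((500,300,3),np.uint8); b2[:120]=cv2.resize(b,(300,120))
cv2.imwrite("pics/c1.png",np.hstack([a,b2])); cv2.imwrite("pics/c2.png",c)
for uv in((220,160),(167,205),(213,244)): print(ray("top",*uv,.02))
for uv in((278,166),(213,155),(193,182)): print(ray("scene",*uv,.02))
E
```

```text
[0.65894429 0.12990961 0.02      ]
[0.53902965 0.26582712 0.02      ]
[0.43741307 0.14553968 0.02      ]
[0.65784744 0.12619563 0.02      ]
[0.54040327 0.26514063 0.02      ]
[0.43544952 0.13787405 0.02      ]
```

View pics/c1.png

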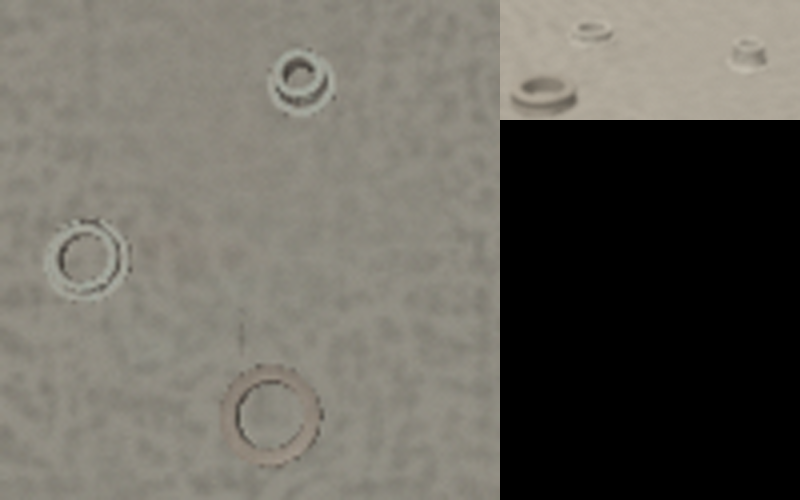

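View pics/c2.png

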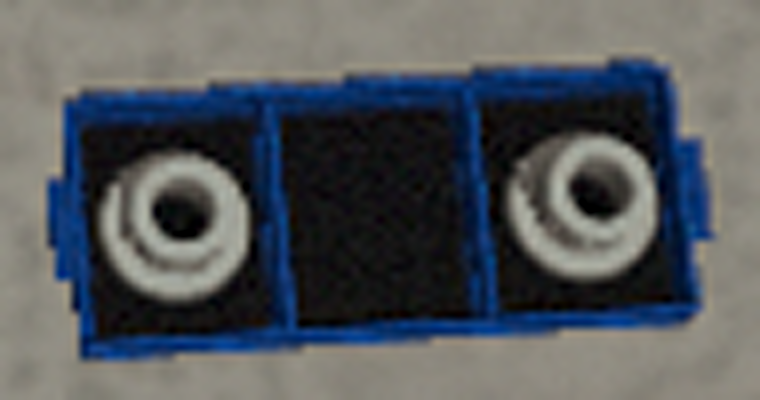

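The bush is at top (220,160). In the scene crop it is clearly tall with a narrow body on a flange, and its flange measures about 44 mm. The one at (167,205) is the flat bush, about 55 mm across, and (213,244) is the ring, about 66 mm. Next I'll refine both positions with the wrist camera.

```bash
cat >> h.py <<'E'
def R(psi): c,s=np.cos(psi),np.sin(psi); return np.array([[c,0,-s],[s,0,c],[0,-1,0.]])
E
python3 - <<'E'
from h import *
C=np.array([ray("top",275+u/8-.44,175+v/8-.44,.016) for u,v in((65,95),(670,62),(85,357),(700,315))])
print(C.round(4),C.mean(0)); d=C[0]-C[1]+C[2]-C[3]; psi=np.arctan2(-d[0],d[1]); print("psi",psi)
b=ray("top",219.9,160.1,.006); print("bush",b)
for n,p in(("wc",C.mean(0)),("wb",b)):
    ctrl.goto([p[0],p[1],.16],R(psi)); T=wristT(); np.save(n,T); im=ctrl.read_camera("wrist")
    cv2.imwrite(f"pics/{n}.png",cv2.resize(im,(768,576),interpolation=cv2.INTER_CUBIC))
    print(n,ctrl.current_t(),ctrl.current_q(),proj("wrist",[p[0],p[1],.006],T))
E
```

```text
[[ 0.5856 -0.035   0.016 ]
 [ 0.5943 -0.2345  0.016 ]
 [ 0.4989 -0.039   0.016 ]
 [ 0.5101 -0.238   0.016 ]] [ 0.54723845 -0.13662526  0.016     ]
psi 0.0499504048193065
bush [0.66306023 0.13152458 0.006     ]
wc 2.8917 [-2.00200488e+01  2.67990842e+01  8.96185067e+01  6.68699754e-03
  6.35808135e+01 -2.29428396e+01] (np.float64(253.42714097954504), np.float64(177.5243680390764))
wb 4.0667 [ 6.04037494e+00  3.52196723e+01  7.28678620e+01 -1.95941868e-02
  7.19261692e+01  3.26263664e+00] (np.float64(254.01076548433073), np.float64(175.66239743291348))
```

View pics/wc.png

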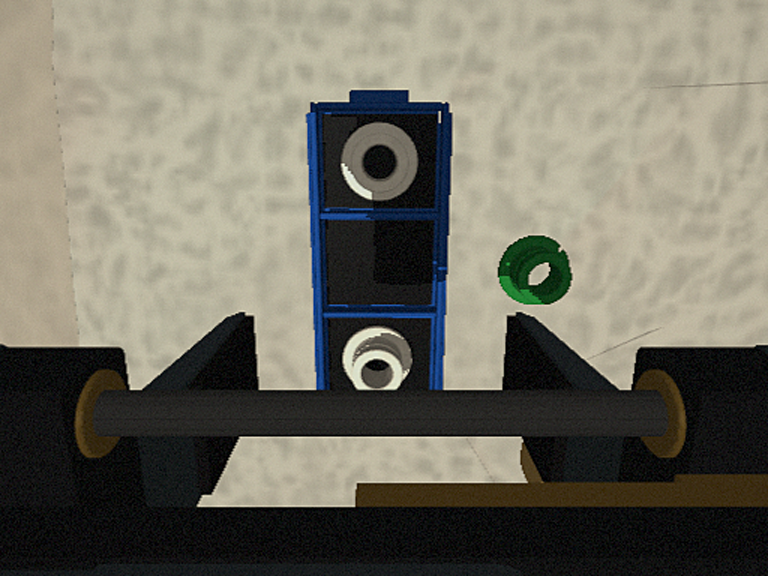

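View pics/wb.png

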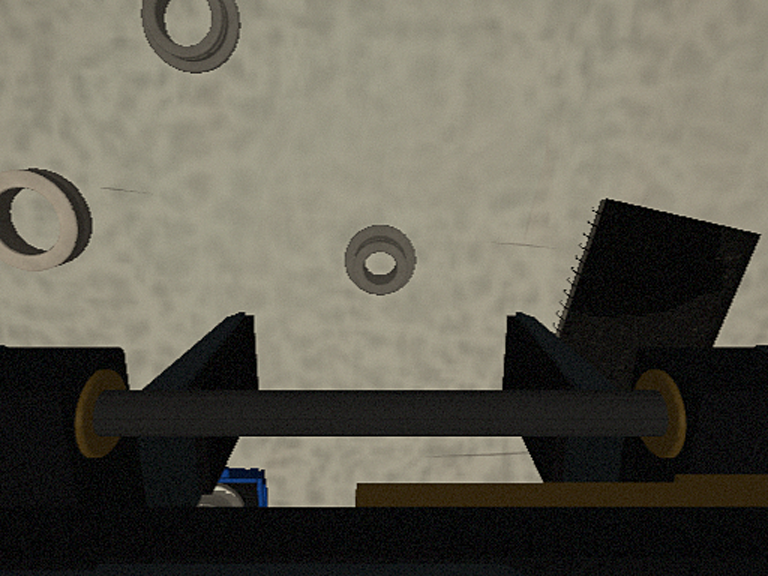

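The wrist view at the crate shows the empty middle cell, with divider centre rows 214 and 312 and side walls at x≈314 and 446. The wrist view at the bush shows its flange centred at (380.5,260). Both are in the doubled-size picture's pixels. Next: compute positions and grasp.

```bash
cat > calc.py <<'E'
from h import *
Tc,Tb=np.load("wc.npy"),np.load("wb.npy")
w=lambda x,y,z,T: ray("wrist",(x+.5)/1.5-.5,(y+.5)/1.5-.5,z,T=T)
b=w(380.5,260,.006,Tb)
q=np.array([w(314,263,.016,Tc),w(446,263,.016,Tc),w(380,214,.016,Tc),w(380,312,.016,Tc)])
c=np.r_[(q[0,:2]+q[1,:2])/2*0,0]; c[:2]=q.mean(0)[:2]
L1,L2,R1,R2=[w(*p,.016,Tc) for p in((310,120),(318,385),(450,120),(443,385))]
E
python3 - <<'E'
from calc import *
print("bush",b,"\ncell",c,"\nwidths",np.linalg.norm(q[0]-q[1]),np.linalg.norm(q[2]-q[3]))
for d in(L1-L2,R1-R2): print("psi",np.arctan2(-d[0],d[1]))
d=q[2]-q[3];print(np.arctan2(-d[0],d[1]))
psi=.05
ctrl.goto([b[0],b[1],.07],R(psi))
print(ctrl.move_l([b[0],b[1],.0125],vel=.08,contact_N=8), ctrl.current_tool_pos())
ctrl.command_gripper(0); print("w",ctrl.current_grip_width()*91, ctrl.current_contact_force())
ctrl.move_l([b[0],b[1],.10],vel=.12)
print("w",ctrl.current_grip_width()*91,ctrl.current_tool_pos(),ctrl.current_contact_force(),ctrl.current_t())
cv2.imwrite("pics/held.png",cv2.resize(ctrl.read_camera("wrist"),(768,576)))
E
```

```text
bush [0.66241977 0.13406147 0.006     ] 
cell [ 0.54676143 -0.13238758  0.        ] 
widths 0.08573800786105319 0.0652374177802668
psi 0.04624070119833227
psi 0.06037881499940276
0.05132606248525107
False [0.66269732 0.1341341  0.01279189]
w 31.68118846135555 [-0.30401512  0.02860557 -0.05435508]
w 31.923837595726233 [0.66191063 0.13398918 0.09924268] [-0.45594718 -0.25478125  0.08963526] 7.2083
```

View pics/held.png

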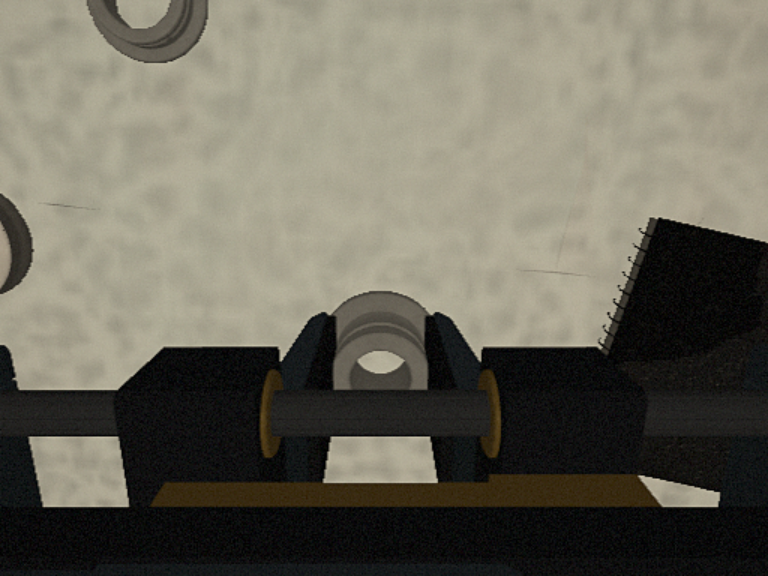

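The bush is held upright, with its flange's far edge at (380,292). I'll use that edge to check the centring along the pads, then go over the cell.

```bash
python3 - <<'E'
from calc import *
T=wristT(); p=ctrl.current_tool_pos(); z=p[2]-.0128+.003
e=w(380,292,z,T); Rm=ctrl.current_eef_rot(); off=(Rm.T@(e-p)); print("edge in tool",off,"centre off z",off[2]-.024)
# cell from top camera: dividers/side walls of middle cell in c2 crop
P=[ray("top",275+u/8-.44,175+v/8-.44,.016) for u,v in((274,100),(468,85),(292,332),(490,318))]
print("top cell",np.mean(P,0))
P=[ray("scene",u,v,.006) for u,v in((300,235),)];print("scene cell",P)
psi=.052
ctrl.goto([c[0],c[1],.10],R(psi)); ctrl.move_l([c[0],c[1],.055],vel=.1)
print(ctrl.current_tool_pos(),ctrl.current_grip_width()*91,ctrl.current_t())
t=ctrl.read_camera("wrist");s=ctrl.read_camera("scene")
cv2.imwrite("pics/over.png",np.hstack([cv2.resize(t[130:330,140:360],(440,400)),cv2.resize(s[170:290,240:360],(360,360))[:400].copy() if 0 else cv2.resize(s[180:280,250:350],(360,400))]))
E
```

```text
edge in tool [-0.00045907  0.0097982   0.02306393] centre off z -0.000936066183546521
top cell [ 0.54665347 -0.13680436  0.016     ]
scene cell [array([ 0.54418525, -0.13943651,  0.006     ])]
[ 0.54705794 -0.13211028  0.0551149 ] 31.71232668844976 8.975
```

View pics/over.png

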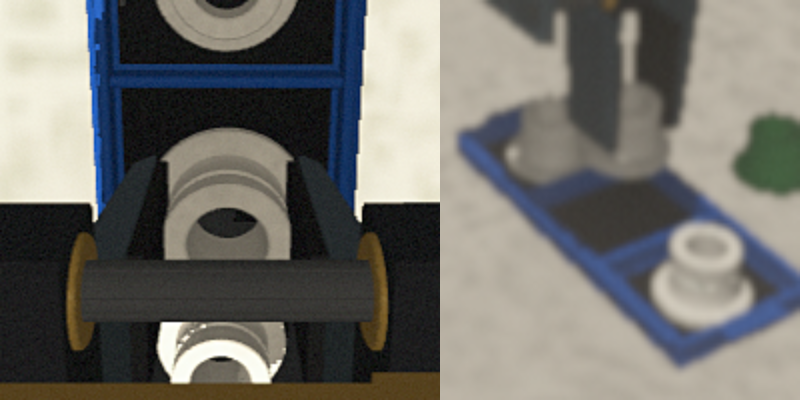

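```bash
python3 - <<'E'
from calc import *
T=wristT()
f=lambda x,y,z=.016: ray("wrist",140+(x+.5)/2-.5,130+(y+.5)/2-.5,z,T=T)
d=f(228,76); print("divider",d,"cell y",d[1]-.033, "walls",f(98,100),f(357,100),(f(98,100)+f(357,100))/2)
p=ctrl.current_tool_pos(); e=f(228,128,p[2]-.0098); print("bush edge",e,"centre y",e[1]-.024, p)
E
```

```text
divider [ 0.54553763 -0.09990411  0.016     ] cell y -0.1329041085839227 walls [ 0.5034807 -0.1101192  0.016    ] [ 0.58812067 -0.1056761   0.016     ] [ 0.54580068 -0.10789765  0.016     ]
bush edge [ 0.5459539  -0.10890373  0.0458186 ] centre y -0.13290373479895143 [ 0.54729371 -0.1323725   0.0556186 ]
```

```bash
python3 - <<'E'
from calc import *
X,Y=.547,-.1338
ctrl.move_l([X,Y,.026],vel=.06)
ctrl.sleep(.2)
h=ctrl.move_l([X,Y,.0155],vel=.015,contact_N=3)
p=ctrl.current_tool_pos();print(h,p,ctrl.current_contact_force(),ctrl.current_t())
if p[2]<.0195:
    ctrl.command_gripper(44/91); print(ctrl.current_grip_width()*91)
    ctrl.move_l([p[0],p[1],.10],vel=.08); ctrl.goto([.547,-.06,.25],R(.05)); print(ctrl.current_t())
t=ctrl.read_camera("top");s=ctrl.read_camera("wrist");sc=ctrl.read_camera("scene")
cv2.imwrite("pics/end.png",np.hstack([cv2.resize(s[:250,100:350],(400,400)),cv2.resize(sc[190:280,250:360],(400,400))]))
cv2.imwrite("pics/endtop.png",t)
E
```

```text
True [ 0.54691625 -0.13377584  0.01639529] [0.06574925 0.330841   6.44279567] 10.525
43.846100043691436
12.8417
```

View pics/end.png

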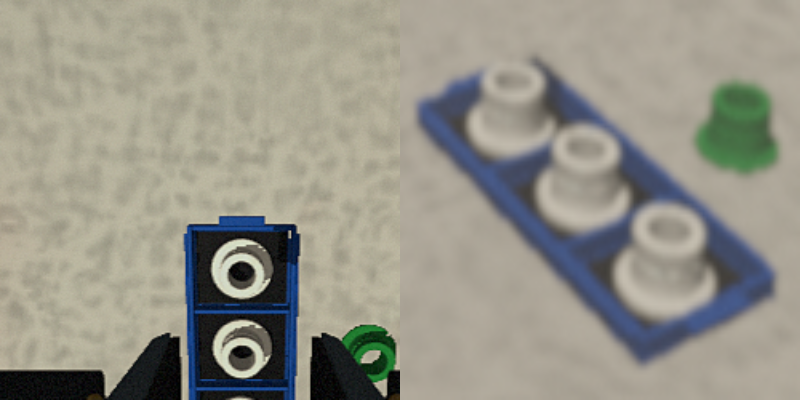

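All three bushes stand upright in their cells, and the flange of the new one lies inside the middle cell. The gripper is well clear, so I'm handing in.

```bash
python3 -c "
from bench import ctrl
ctrl.sign_off(); print(ctrl.current_t())"
```

```text
the job is handed in; nothing more can be done
the job is handed in; nothing more can be done
```

The loose tall bush now stands upright on the floor of the crate's empty middle cell, and I have handed the job in. The arm finished at about 13 s of the 32 s allowed.

- **Placing:** I gripped it by its body and lowered it until it touched at TCP z 16.4 mm; 16.8 mm was expected for the cell floor. The force read just after touching was 6.4 N. I then opened the gripper only part way and backed off upward.
- **Last check:** The final wrist and scene pictures show all three bushes upright in their cells. The new one's flange is inside the dividers and the gripper is clear.
- **Disagreements:** The top and wrist cameras differed by about 4 mm on the cell's y position. I mostly trusted the wrist camera, well within the ±7 mm of room. The grip width read about 32 mm on the nominal 34 mm body, but the hold was steady.

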